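# Shut and reset the air shutter of a bench dust port

### The arm

A 7-joint arm with a two-finger parallel gripper is mounted at the origin on the work surface. World frame = base frame: x ahead of the robot, y to its left, z up, the work surface at z = 0. Lengths are in mm, angles in rad, forces in N, time in s.
With the tool pointing down it reaches from about 400 to 850 mm from the base axis. Payload 10.4 kg.
Tool frame: the origin (TCP) lies at the very end of the fingers, on their centre line; the grasp point (between the pads) lies 19 mm behind it; z points along the fingers, y is the line along which they close (so a half turn about z gives the same grasp; the last joint's range is limited). The gripper opens to 85 mm and grips with 20 to 120 N. Pads are 22 mm wide; open, the fingers measure 114 mm over their backs; the gripper's body (76 mm by 85 mm) begins 54 mm behind the grasp point. The pads swing forward as they close: fully open they stand 13 mm farther back than shut.
Start: joints at [1.303, 0.332, -0.065, 1.46, 0.022, 1.35, -0.088], TCP at [151.498, -606.385, 196.138] pointing down, gripper open.
Joint ranges: [-2.6, 2.6], [-0.5, 2.12], [-1.47, 1.34], [0.16, 2.42], [-1.27, 4.41], [0.06, 2.06], [-2.6, 2.6]. Speed limits (rad/s): [2.22, 2.22, 2.79, 2.79, 3.14, 3.14, 3.14].

### API

Orientations are given as a unit quaternion [x, y, z, w].
In Python, from bench import env gives the robot as it stands.
- The arm moves only by the tool move_arm, never from a script. Its argument "targets" is one flat list of numbers, 7 for each row, row after row: the turn, a rotation vector about the tool's x, y, z in rad, then the shift along the tool's x, y, z in mm, then the opening, from -1 (shut) to 1 (fully open), so that 0 is half open. A call has 1 to 10 rows; each row is the pose to reach, as a shift and turn from the pose commanded when the call began, along the tool's axes at that moment; what a row does not reach only later rows make up. A row lasts 1/8 s, in which the tool goes at most 62.5 mm and 10.7 degrees, less where a joint would pass 70% of its speed; a pose out of reach is approached as far as the arm can. A call with a gripper value outside its range is refused whole. The fingers move at their own pace and stop on an object; "newtons" is the grip in N (left out, the last holds). Time passes only in rows, so rows that repeat a pose let the fingers close. It gives the time, the measured TCP pose, the force, the opening and the grip force at its end, in the units of the state.
- env.sense(): the state, without advancing time (a new reading comes with each control period).
- env.read_camera(name): name is "side" or "top" or "wrist"; returns the picture (420x560x3 uint8, red, green, blue); there is no depth.
- env.camera_params(name): a dict with "vertical_fov" (degrees; the focal length in pixels is half the picture's height over the tangent of half this angle, whatever the lens; pixels are square), "cx", "cy" (the principal point, pixels), "k1" (the pictures are not rectified: a ray, as slopes to the right and down, at radius r is drawn at 1 + k1 r^2 times it, then the intrinsics apply), "position" and "orientation" of the camera in the world; the wrist camera has in their place "T_tool_cam" (4x4, takes a point from camera to tool coordinates, whose origin is the TCP and whose axes are the flange's). Camera axes: x right, y down, z forward; pixel columns grow to the right and rows downward; lengths in mm; the calibration is good to about 2 mm. A picture is of the moment at which its call begins: read the wrist's pose just before it. camera_params takes no time and is no camera call.
- env.close_job(): hands the job in; it is judged then, once.
The state is a dict: "time_s": time; "joints": joint angles; "joint_vel": joint speeds; "tau": joint torques, N m; "eef_pos": TCP position; "ee_rot": TCP orientation; "wrist_force": force on the tool from outside, world axes, zero at the start; "moment": the same for the moment, N m; "opening": finger opening in mm; "finger_force": force on a finger pad.
Only numpy, scipy, OpenCV 4.12 (cv2) and the standard library are available. Lean on these libraries where they do the work, as an engineer would, in place of code of your own. Each camera call takes 0.05 s, during which the arm holds its last target. There are 200 camera calls.

### The job

The dust port on the bench has a ring shutter with a lever. With a fingertip, push the lever's upright tab clockwise (seen from above) until the shutter is fully shut against its stop, pause there a moment, then push the lever back the other way along the scale until its arm lies centred over the steel clip, and leave it there. Only push the tab, without forcing it: do not pinch it between the fingers, do not shift the clip, and leave everything else on the bench as it stands.

Things in the scene. Friction and masses are not known exactly. Their poses are not given: they have to be found in the camera images.
- port_axis (a point): The dust port: a 250x250x18 mm wooden base board fixed to the table, carrying a round grey housing (156 mm across) with an aluminium shutter ring on top (148 mm across). This point is on the vertical turning axis of the ring, at the ring's top, 48 mm above the table. In its frame z is up; the lever points along the direction 135 degrees + shutter, counted counterclockwise seen from above from the frame's x axis.
- shutter (a joint): Angle of the shutter ring and its lever, rad: 0 = fully shut, against the stop at the clockwise end of the scale; grows counterclockwise seen from above to 1.571 = fully open, against the other stop. It stays where it is left; friction needs about 1.5 to 2 N at the tab to move it.
- tab_mid (a point): Middle of the lever's upright black tab (a flat plate: 30 mm along the radius, 12 mm thick in the direction of turning, 46 mm high). It stands 140 mm from the turning axis; this point is 72 mm above the table, the tab's top 95 mm, its foot 49 mm. Its clockwise half is the solid shutter_c2, its counterclockwise half shutter_c3. The frame is not aligned with the tab: use the direction from port_axis.
- lever_mark (a point): Point on top of the lever arm (a flat aluminium bar, 8 mm wide, top 49 mm above the table) on its centre line, 112 mm from the turning axis; this is what is read against the scale.
- clip_mark (a point): Middle of the dark steel clip (16 mm wide along the arc) that sits on the white scale under the arm's path, 112 mm from the turning axis, its top 41 mm above the table. The scale is a white arc 77 to 119 mm from the axis, its top 38 mm above the table, with black marks every 5 degrees; a stop block 52 mm high stands at each end of it, 82 to 98 mm from the axis.
- clip (a joint): Angle of the clip on the same scale as shutter, rad: the lever is over the clip when both are equal. The clip is stiff and must stay where it is.
- screw_jar: Bystander: short closed glass jar, 54 mm across, 70 tall; origin at the centre of its underside.
- offcut: Bystander: wooden offcut 100x45x38 mm lying flat; origin at the centre of its underside.
- socket: Bystander: steel socket, an upright tube 30 mm across, 32 tall, on the base board; origin at the centre of its underside.
- bolt: Bystander: steel bolt standing on its 26 mm head, 50 mm tall, on the base board; origin at the centre of its underside.
- wrench: Bystander: steel wrench 190 mm long lying flat; origin at the centre of its underside.
- screwdriver: Bystander: screwdriver with black handle lying flat; origin at the centre of its underside.
- mug: Bystander: white mug 80 mm across, 90 tall; origin at the centre of its underside.
- spray_can: Bystander: aluminium spray can 60 mm across, 190 tall; origin at the centre of its underside.

How it is judged:
By the outcome, as a careful person would: the job done as asked, in the order asked, and still so for the second after the job is handed in, with the robot touching nothing.
It also fails if it takes over 64 s, if anything falls off the work surface, if the arm or the gripper's body presses on something with over 40 N, if the wrist force passes 120 N, or if a joint passes its speed limit or range.

## Working session

There is one attempt and no reset: what is moved stays moved. The work goes in short steps, Python scripts to look and compute and a tool call to move; the robot and the scene stay as the last step left them, time stands still between calls to the robot, and variables do not carry over. Pictures are saved under pics/ and viewed, at most 10 in all, crops included, and the job is handed in when it is done.

Besides the shell and the picture viewer there is one more tool, called by a JSON object that holds its "name" and its "arguments", one argument or row to a line. move_arm: Moves the arm, as the interface text tells. Its arguments: {"type":"object","properties":{"targets":{"type":"array"},"newtons":{"type":"number"}},"required":["targets"]}

```bash
ls; mkdir -p pics
python3 - <<'E'
from bench import env
import cv2,numpy as np
for n in("top","side"):
    im=env.read_camera(n); cv2.imwrite(f"pics/{n}0.png",im[:,:,::-1]); p=env.camera_params(n); print(n,p)
s=env.sense(); print(s["time_s"],s["eef_pos"],s["ee_rot"],s["opening"])
E
```

```text
pics
top {'vertical_fov': 53.32826653419069, 'cx': 286.26063224426423, 'cy': 208.68940275568778, 'k1': -0.01372313462830183, 'position': array([ 351.69816018,    7.35289761, 1386.92737666]), 'orientation': array([-0.69589197,  0.7145263 , -0.05275614,  0.04902369])}
side {'vertical_fov': 54.53376350632563, 'cx': 272.2757862451195, 'cy': 208.16211576890004, 'k1': -0.11732396524150353, 'position': array([463.9470829 , 777.1551732 , 854.18995701]), 'orientation': array([-0.04656566,  0.9222862 , -0.38314619,  0.02046485])}
0.1 [ 151.40795221 -605.99383836  195.38818613] [ 9.92513985e-01  1.22129322e-01 -1.02279875e-04 -6.38880799e-04] 85.62359105038408
```

View pics/top0.png

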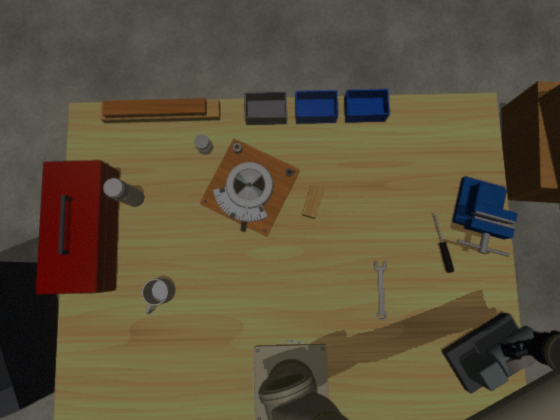

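View pics/side0.png

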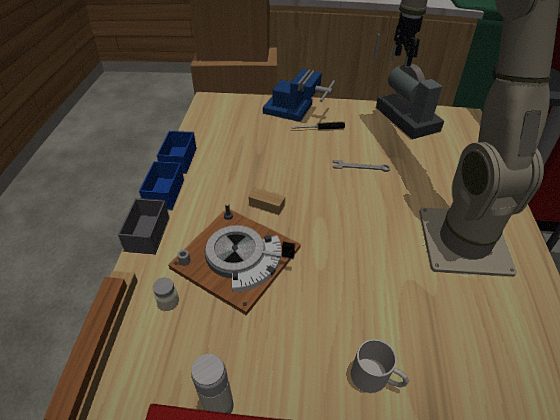

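The top view shows the port at about (249,185), with the tab at (243,226) on the robot's side and the scale arc running from (215,195) to (268,215). In the side view the ring is at (235,250) and the tab at (288,250). I'll set up the ray casting next.

```bash
cat > h.py <<'E'
from bench import env
import cv2,numpy as np
from scipy.spatial.transform import Rotation as R
def cam(n):
    p=env.camera_params(n)
    if "position" in p: return p,R.from_quat(p["orientation"]).as_matrix(),np.array(p["position"])
    s=env.sense(); T=np.eye(4); T[:3,:3]=R.from_quat(s["ee_rot"]).as_matrix(); T[:3,3]=s["eef_pos"]
    T=T@np.array(p["T_tool_cam"]); return p,T[:3,:3],T[:3,3]
def f_(p): return 210/np.tan(np.radians(p["vertical_fov"])/2)
def ray(c,uv):
    p,Rm,t=c; d=(np.array(uv,float)-[p["cx"],p["cy"]])/f_(p); u=d.copy()
    for _ in range(20): u=d/(1+p["k1"]*(u@u))
    return Rm@np.array([u[0],u[1],1.])
def onz(c,uv,z):
    v=ray(c,uv); return c[2]+v*(z-c[2][2])/v[2]
def proj(c,X):
    p,Rm,t=c; q=Rm.T@(np.array(X,float)-t); u=q[:2]/q[2]; return u*(1+p["k1"]*(u@u))*f_(p)+[p["cx"],p["cy"]]
def rectify(c,im,x0,x1,y0,y1,z,s):
    "plan view at height z: row down = -x, col right = -y, s px/mm"
    xs=np.arange(x1,x0,-1/s); ys=np.arange(y1,y0,-1/s)
    m=np.array([[proj(c,(x,y,z)) for y in ys] for x in xs],np.float32)
    return cv2.remap(im,m,None,cv2.INTER_CUBIC)
E
python3 - <<'E'
from h import *
c=cam("top"); d=cam("side")
print("axis",onz(c,(249,185),48),onz(d,(235,246),48))
print("tabtop",onz(c,(243,226),95),onz(d,(288,245),95))
for n,uv in dict(jar=(202,144),offcut=(313,201),socket=(237,148),bolt=(290,172),mug=(155,292),can=(116,188)).items(): print(n,onz(c,uv,40)[:2].round())
a=onz(c,(249,185),48); print(env.camera_params("wrist"))
im=env.read_camera("top")
r=rectify(c,im,a[0]-170,a[0]+120,a[1]-150,a[1]+150,48,2.0)
cv2.imwrite("pics/r.png",r[:,:,::-1]); print(a,r.shape)
E
```

```text
axis [627.05253328 117.07117201  48.        ] [629.19011378 118.46368333  48.        ]
tabtop [488.27359263 133.62272853  95.        ] [492.19337234 140.82155875  95.        ]
jar [772. 272.]
offcut [570. -90.]
socket [755. 156.]
bolt [669. -18.]
mug [291. 420.]
can [630. 554.]
{'vertical_fov': 58.69330893363908, 'cx': 278.1156949723344, 'cy': 213.71369554971002, 'k1': -0.08770724092246239, 'T_tool_cam': array([[-7.38525478e-04, -9.52479575e-01, -3.04601566e-01,
         7.86162940e+01],
       [ 9.99998081e-01, -1.25616459e-03,  1.50342973e-03,
        -8.85342777e-02],
       [-1.81461581e-03, -3.04599871e-01,  9.52478675e-01,
        -1.77007923e+02],
       [ 0.00000000e+00,  0.00000000e+00,  0.00000000e+00,
         1.00000000e+00]])}
[627.05253328 117.07117201  48.        ] (580, 600, 3)
```

View pics/r.png

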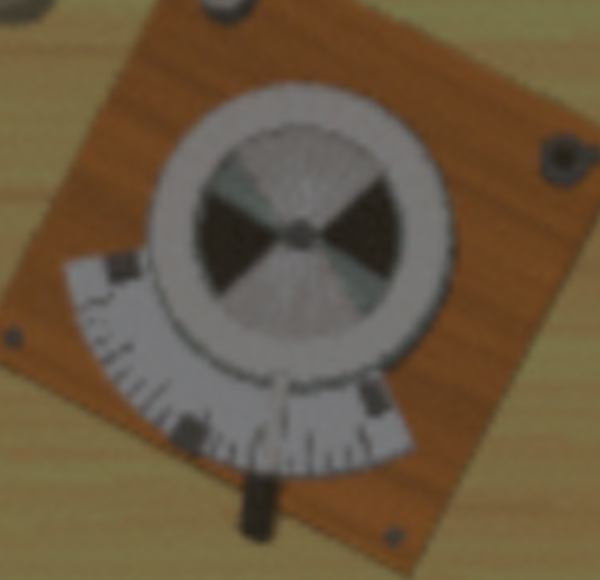

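The plan view shows the axis at (302,236), the lever at about 173° and the clip at about 150° (190,433). The shut stop is the left block (122,265), so clockwise means moving left here. I'll close the fingers and swing over for a wrist view.

{"name": "move_arm", "arguments": {
  "targets": [0, 0, 0, 0, 0, -50, -1, 0, 0, 0, 0, 0, -105, -1, 0, 0, -0.1, 60, -35, -105, -1, 0, 0, -0.25, 115, -70, -105, -1, 0, 0, -0.4, 170, -100, -105, -1, 0, 0, -0.55, 225, -135, -105, -1, 0, 0, -0.7, 280, -170, -105, -1, 0, 0, -0.85, 337, -200, -105, -1, 0, 0, -1.0, 337, -200, -105, -1],
  "newtons": 20
}}

```text
time_s: 1.27
eef_pos: [433.0, -326.5, 301.2]
ee_rot: [0.809, 0.588, 0.001, -0.0]
wrist_force: [0.2, -0.7, 0.4]
opening: -0.1
finger_force: 0.0
```

{"name": "move_arm", "arguments": {
  "targets": [0, 0, -0.03, 56, -16, 0, -1, 0, 0, -0.06, 112, -31, 0, -1, 0, 0, -0.09, 168, -47, 0, -1, 0, 0, -0.12, 224, -62, 0, -1, 0, 0, -0.15, 280, -78, 0, -1, 0, 0, -0.19, 336, -93, 0, -1, 0, 0, -0.19, 392, -109, 0, -1, 0, 0, -0.19, 392, -109, 0, -1, 0, 0, -0.19, 392, -109, 0, -1]
}}

```text
time_s: 2.4
eef_pos: [452.2, 75.1, 300.9]
ee_rot: [0.754, 0.657, -0.0, 0.0]
wrist_force: [0.3, -0.4, -0.9]
opening: -0.1
finger_force: 0.0
```

Run:
```python
from h import *
s=env.sense(); print(s["eef_pos"],s["wrist_force"],s["joints"].round(2))
c=cam("wrist"); im=env.read_camera("wrist"); cv2.imwrite("pics/w1raw.png",im[:,:,::-1])
np.savez("w1.npz",im=im,R=c[1],t=c[2])
r=rectify(c,im,627-170,627+100,0,270,48,2.2); cv2.imwrite("pics/w1.png",cv2.convertScaleAbs(r[:,:,::-1],alpha=1.5))
v=np.hstack([im]);
```

```text
[452.17962476  75.05883256 300.89541237] [ 0.29708353 -0.38963467 -0.87703606] [ 0.6  -0.05 -0.81  1.66 -0.04  1.51 -0.35]
```

View pics/w1.png

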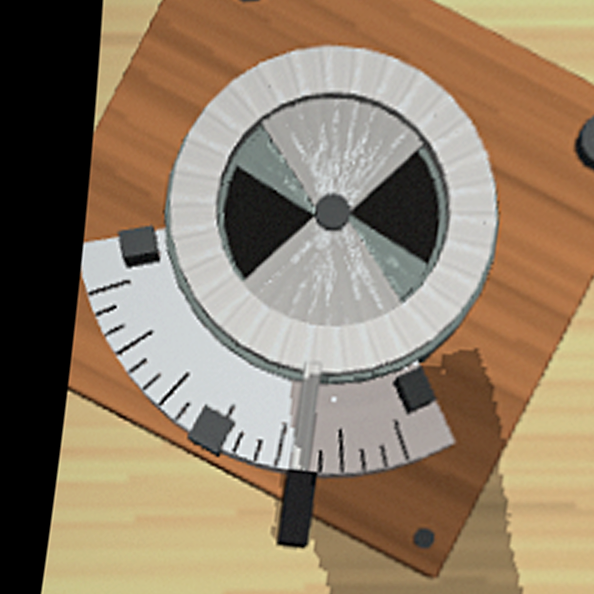

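Rectified wrist view at z=48 and 2.2 px/mm: axis (332,211), arm from (313,372) to (301,470), clip (212,428), tab (295,510), shut stop (139,246). I'll refine the numbers with masks at the right heights.

```bash
cat >> h.py <<'E'
def blobs(c,im,z,amin,amax,thr=85):
    x1,y1,s=730,275,3.
    r=rectify(c,im,450,x1,-10,y1,z,s); g=r.max(2)
    val=(g>0)
    n,l,st,ce=cv2.connectedComponentsWithStats(((g<thr)&val).astype(np.uint8))
    return [(x1-ce[i][1]/s,y1-ce[i][0]/s,st[i][4]/s/s) for i in range(1,n) if amin<st[i][4]/s/s<amax]
E
python3 - <<'E'
from h import *
d=np.load("w1.npz"); p=env.camera_params("wrist"); c=(p,d["R"],d["t"]); im=d["im"]
print("cam",c[2].round())
for z in (41,48,52,95):
    print(z,[tuple(np.round(b,1)) for b in blobs(c,im,z,60,700,60)])
A=np.array([631.1,119.1])
g=cv2.medianBlur(cv2.cvtColor(rectify(c,im,500,730,10,230,48,3.),cv2.COLOR_RGB2GRAY),5)
C=cv2.HoughCircles(g,cv2.HOUGH_GRADIENT,1,200,param1=120,param2=20,minRadius=205,maxRadius=240)
for q in C[0][:2]: print("ring",730-q[1]/3,230-q[0]/3,q[2]/3)
E
```

```text
cam [463. 153. 478.]
41 [(np.float64(579.0), np.float64(231.9), np.float64(196.0)), (np.float64(671.8), np.float64(116.0), np.float64(270.9)), (np.float64(665.5), np.float64(-2.9), np.float64(324.6)), (np.float64(617.7), np.float64(207.8), np.float64(257.8)), (np.float64(551.3), np.float64(80.4), np.float64(262.1)), (np.float64(482.8), np.float64(76.3), np.float64(74.7))]
48 [(np.float64(578.3), np.float64(230.5), np.float64(191.2)), (np.float64(668.5), np.float64(116.5), np.float64(261.1)), (np.float64(662.5), np.float64(-1.8), np.float64(380.0)), (np.float64(615.3), np.float64(206.9), np.float64(250.1)), (np.float64(556.2), np.float64(107.8), np.float64(77.1)), (np.float64(549.9), np.float64(81.6), np.float64(253.3)), (np.float64(482.4), np.float64(77.6), np.float64(73.3))]
52 [(np.float64(578.5), np.float64(229.8), np.float64(189.6)), (np.float64(727.7), np.float64(156.9), np.float64(94.6)), (np.float64(666.6), np.float64(116.8), np.float64(257.7)), (np.float64(661.1), np.float64(-1.3), np.float64(413.4)), (np.float64(613.8), np.float64(206.4), np.float64(244.0)), (np.float64(555.3), np.float64(108.3), np.float64(75.0)), (np.float64(549.1), np.float64(82.2), np.float64(248.8)), (np.float64(482.3), np.float64(78.3), np.float64(71.7))]
95 [(np.float64(578.1), np.float64(222.0), np.float64(162.6)), (np.float64(725.6), np.float64(156.6), np.float64(123.2)), (np.float64(708.8), np.float64(156.4), np.float64(405.1)), (np.float64(643.2), np.float64(10.1), np.float64(518.0)), (np.float64(646.0), np.float64(120.6), np.float64(207.8)), (np.float64(598.6), np.float64(201.1), np.float64(197.3)), (np.float64(540.4), np.float64(89.4), np.float64(201.1))]
ring 632.1667 118.833336 73.9
```

{"name": "move_arm", "arguments": {
  "targets": [0, 0, -0.02, 34, 33, 0, -1, 0, 0, -0.02, 34, 33, 60, -1, 0, 0, -0.02, 34, 33, 120, -1, 0, 0, -0.02, 34, 33, 170, -1, 0, 0, -0.02, 34, 33, 210, -1, 0, 0, -0.02, 34, 33, 239, -1, 0, 0, -0.02, 34, 33, 239, -1, 0, 0, -0.02, 34, 33, 239, -1]
}}

```text
time_s: 3.45
eef_pos: [490.4, 104.3, 63.2]
ee_rot: [0.747, 0.665, 0.0, 0.0]
wrist_force: [-0.5, -0.3, 1.2]
opening: -0.3
finger_force: 0.0
```

```bash
python3 - <<'E'
from h import *
s=env.sense(); print(s["time_s"],s["eef_pos"],s["wrist_force"],s["joints"].round(2))
im=env.read_camera("wrist"); cv2.imwrite("pics/w2.png",im[:,:,::-1])
E
cat > plan.py <<'E'
"rows in tool axes for the finger going round the axis: python3 plan.py th0 r th_list(TCP angle, deg)"
import sys; from h import *
A=np.array([632.,119.]); s=env.sense(); Q=R.from_quat(s["ee_rot"]); P=s["eef_pos"]
X=Q.as_matrix()[:,0]; yaw=np.degrees(np.arctan2(X[1],X[0])); d=P[:2]-A
print("yaw",yaw.round(1),"r",np.hypot(*d).round(1),"th",np.degrees(np.arctan2(d[1],d[0])).round(2),"z",P[2].round(1),"F",s["wrist_force"].round(1))
r,z,off=map(float,sys.argv[1:4])
for th in map(float,sys.argv[4:]):
    a=np.radians(th); g=np.array([*(A+r*np.array([np.cos(a),np.sin(a)])),z])
    dy=(th-90+off)-yaw
    print(th,np.round(-np.radians(dy),2),Q.inv().apply(g-P).round(0))
E
python3 plan.py 141 62 0 185 182 179 176 173 170 167 164 161 158
```

```text
3.45 [490.36651821 104.28437288  63.18415615] [-0.45074273 -0.31429937  1.18409923] [ 0.46  0.29 -0.85  1.9   0.25  1.06 -0.61]
yaw 83.3 r 142.1 th -174.12 z 63.5 F [ 0.3 -0.1  1.1]
185.0 -0.2 [2. 1. 1.]
182.0 -0.15 [10. -1.  1.]
179.0 -0.1 [17. -2.  1.]
176.0 -0.05 [24. -2.  1.]
173.0 0.01 [32. -2.  1.]
170.0 0.06 [39. -2.  1.]
167.0 0.11 [46. -1.  1.]
164.0 0.16 [54. -0.  1.]
161.0 0.21 [61.  1.  1.]
158.0 0.27 [68.  3.  2.]
```

View pics/w2.png

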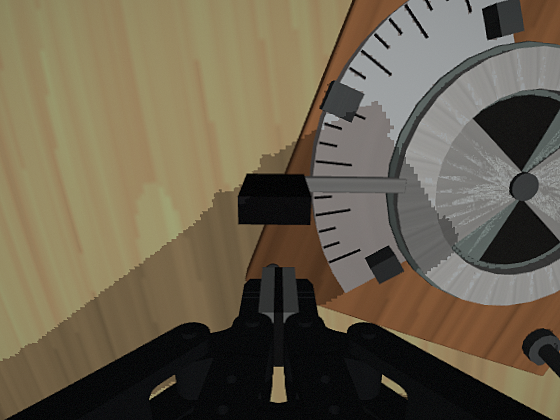

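The wrist view shows the tab at (275,200) straight ahead of the closed fingers at (279,265), the clip at (343,101) and the lever arm at y≈185. The alignment is good, so I'll push clockwise.

```bash
python3 plan.py 141 62 -7 182.5 180 178 176 173 170 167 164 161 158
```

```text
yaw 83.3 r 142.1 th -174.12 z 63.5 F [ 0.3 -0.1  1.1]
182.5 -0.04 [ 8. -0.  1.]
180.0 0.01 [15. -1.  1.]
178.0 0.04 [19. -2.  1.]
176.0 0.07 [24. -2.  1.]
173.0 0.13 [32. -2.  1.]
170.0 0.18 [39. -2.  1.]
167.0 0.23 [46. -1.  1.]
164.0 0.28 [54. -0.  1.]
161.0 0.34 [61.  1.  1.]
158.0 0.39 [68.  3.  2.]
```

{"name": "move_arm", "arguments": {
  "targets": [0, 0, 0, 8, 0, 1, -1, 0, 0, 0.01, 12, -1, 1, -1, 0, 0, 0.02, 16, -1, 1, -1, 0, 0, 0.04, 19, -2, 1, -1, 0, 0, 0.07, 24, -2, 1, -1, 0, 0, 0.13, 32, -2, 1, -1, 0, 0, 0.18, 39, -2, 1, -1, 0, 0, 0.23, 46, -1, 1, -1, 0, 0, 0.28, 54, 0, 1, -1]
}}

```text
time_s: 4.62
eef_pos: [495.8, 158.7, 61.1]
ee_rot: [0.833, 0.553, -0.0, 0.0]
wrist_force: [0.1, -0.8, -0.4]
opening: -0.2
finger_force: 0.0
```

```bash
python3 plan.py 141 62 -7 164 161 158 155 152 149 146 143 140 137 134
```

```text
yaw 67.2 r 141.8 th 163.76 z 61.1 F [ 0.1 -0.8 -0.4]
164.0 0.0 [-0.  1. -1.]
161.0 0.06 [ 7.  0. -1.]
158.0 0.11 [14. -0. -1.]
155.0 0.16 [22. -0. -1.]
152.0 0.21 [29.  0. -1.]
149.0 0.26 [36.  1. -1.]
146.0 0.32 [44.  3. -1.]
143.0 0.37 [51.  4. -1.]
140.0 0.42 [58.  6. -1.]
137.0 0.47 [65.  9. -1.]
134.0 0.53 [72. 11. -1.]
```

{"name": "move_arm", "arguments": {
  "targets": [0, 0, 0.06, 7, 0, 0, -1, 0, 0, 0.11, 14, 0, 0, -1, 0, 0, 0.16, 22, 0, 0, -1, 0, 0, 0.21, 29, 0, 0, -1, 0, 0, 0.26, 36, 1, 0, -1, 0, 0, 0.32, 44, 3, 0, -1, 0, 0, 0.37, 51, 4, 0, -1, 0, 0, 0.42, 58, 6, 0, -1, 0, 0, 0.47, 65, 9, 0, -1, 0, 0, 0.53, 72, 11, 0, -1]
}}

```text
time_s: 5.88
eef_pos: [533.8, 220.8, 61.0]
ee_rot: [0.949, 0.316, -0.0, 0.0]
wrist_force: [0.0, -0.1, 0.4]
opening: -0.5
finger_force: 0.0
```

```bash
python3 plan.py 141 62 -7 134 131 128 125 122 120 118 116 115 114 113
python3 - <<'E'
from h import *
im=env.read_camera("wrist"); cv2.imwrite("pics/w3.png",im[:,:,::-1])
E
```

```text
yaw 36.8 r 141.4 th 133.96 z 61.0 F [ 0.  -0.1  0.4]
134.0 -0.0 [-0.  0. -1.]
131.0 0.05 [ 7. -0. -1.]
128.0 0.1 [15. -1. -1.]
125.0 0.15 [22. -1. -1.]
122.0 0.21 [29. -0. -1.]
120.0 0.24 [34.  0. -1.]
118.0 0.28 [39.  1. -1.]
116.0 0.31 [44.  2. -1.]
115.0 0.33 [46.  2. -1.]
114.0 0.35 [49.  3. -1.]
113.0 0.36 [51.  3. -1.]
```

View pics/w3.png

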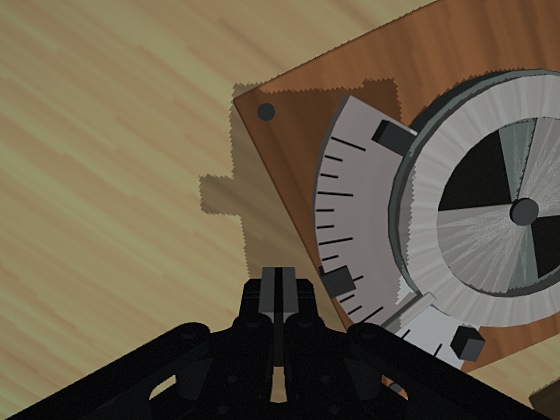

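The lever arm is still near (420,310), on the far side of the clip, so it seems not to have moved although the finger went past. I'll check from the top and side before doing anything else.

Run:
```python
from h import *
s=env.sense(); print(s["time_s"],s["eef_pos"],s["joints"].round(2),s["opening"])
a=env.read_camera("side")[190:330,170:350]; b=env.read_camera("top")[120:260,180:320]
a=cv2.resize(a,None,fx=2.4,fy=3.6*1,interpolation=2) if 0 else cv2.resize(a,None,fx=2.4,fy=2.4,interpolation=2)
b=cv2.resize(b,None,fx=2.4,fy=2.4,interpolation=2)
cv2.imwrite("pics/c4.png",cv2.convertScaleAbs(np.hstack([a,b])[:,:,::-1],alpha=1.6))
```

```text
5.925 [534.11356669 221.67101101  61.09011691] [ 0.1   0.43 -0.7   1.71  0.31  1.11 -1.63] 0.03509780920419003
```

View pics/c4.png

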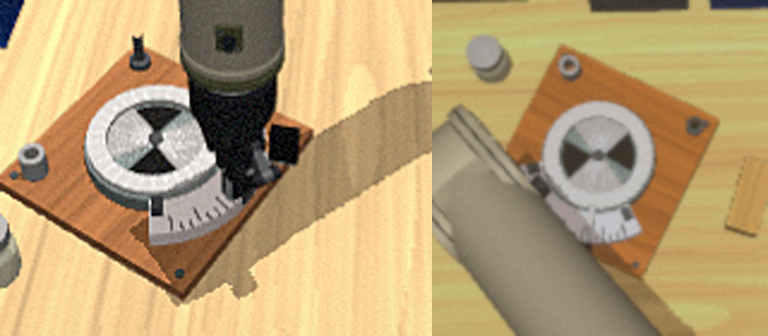

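The side view shows the tab unmoved at crop (285,145), with the finger now clockwise of it. The tip must have passed over the tab, so the real fingertip may be higher than the reported TCP. I'll check by projecting tool-axis points into the side view.

Run:
```python
from h import *
s=env.sense(); P=s["eef_pos"]; im=env.read_camera("side"); c=cam("side")
u0,v0,k=220,200,6; g=cv2.convertScaleAbs(cv2.resize(im[v0:v0+95,u0:u0+110],None,fx=k,fy=k,interpolation=cv2.INTER_CUBIC),alpha=2.)
for h in (0,10,20,30,40,50):
    q=(proj(c,P+[0,0,h])-[u0,v0])*k; cv2.circle(g,tuple(int(i) for i in q),4,(255,0,0) if h%20==0 else (0,255,0),-1)
for h,col in ((49,(255,0,255)),(95,(255,0,255))):
    q=(proj(c,(493,136,h))-[u0,v0])*k; cv2.circle(g,tuple(int(i) for i in q),4,col,-1)
cv2.imwrite("pics/c5.png",g[:,:,::-1])
```

```text
(no output)
```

View pics/c5.png

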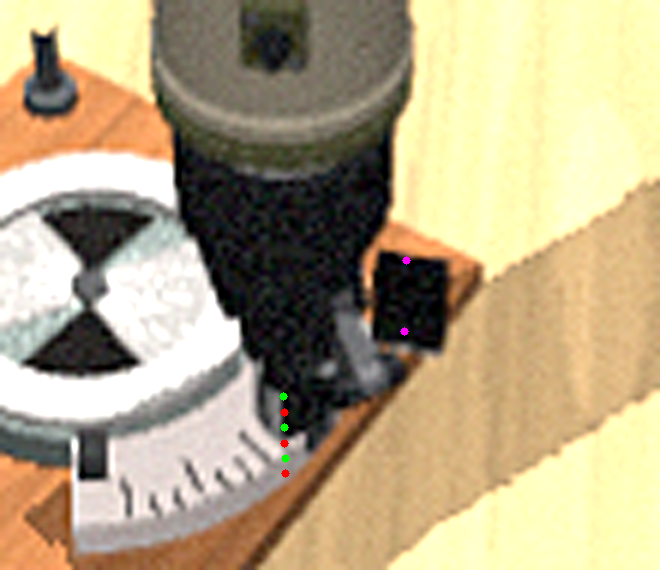

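The marked side view shows nothing at the projected TCP, the lowest red dot at (285,473). The visible fingertip ends near (315,440), so it sits higher than reported. I'll triangulate the tip from the wrist and side views.

Run:
```python
from h import *
s=env.sense(); P=s["eef_pos"]; Q=R.from_quat(s["ee_rot"]); w=cam("wrist"); d=cam("side")
for uw,us in (((279,266),(272.5,274.2)),((279,266),(272.5,272)),((279,266),(270,273))):
    a,b=ray(w,uw),ray(d,us); M=np.stack([a,-b],1); k=np.linalg.lstsq(M,d[2]-w[2],rcond=None)[0]
    p,q=w[2]+a*k[0],d[2]+b*k[1]; print(((p+q)/2).round(1),np.linalg.norm(p-q).round(1),Q.inv().apply((p+q)/2-P).round(1))
print("TCP in wrist px",proj(w,P), "TCP+x11",proj(w,P+Q.apply([11,0,0])),P)
g=env.read_camera("wrist").max(2); print(g[245:300:3,262].tolist(),g[245:300:3,290].tolist()); print(g[275,225:335:4].tolist())
```

```text
[525.9 213.   63.8] 9.6 [-10.7   1.6  -2.9]
[527.2 213.6  71. ] 13.4 [ -9.3   1.8 -10.1]
[530.7 216.8  74.4] 7.7 [ -4.5   1.4 -13.5]
TCP in wrist px [277.42716007 254.05734823] TCP+x11 [277.39833822 234.13273887] [533.50447358 220.62961455  60.94886557]
[106, 108, 107, 107, 105, 105, 106, 116, 80, 52, 46, 50, 52, 48, 48, 50, 48, 48, 48] [116, 114, 114, 112, 107, 106, 109, 118, 49, 50, 49, 48, 48, 50, 50, 50, 48, 48, 49]
[151, 152, 151, 152, 152, 151, 103, 110, 106, 95, 49, 47, 54, 8, 0, 49, 48, 48, 107, 106, 108, 109, 110, 118, 18, 33, 38, 42]
```

The wrist view supports this. The pad's front edge appears at row 266 instead of 234, which puts the real tip about 36 mm short of the reported TCP. At the last height it was near z≈97 and cleared the tab top at 95. The dark spot at (315,440) in the side crop is the clip. I'll go back over the tab and descend about 27 mm lower.

```bash
python3 plan.py 142 125 -13 160 186; python3 plan.py 142 35 -13 186
```

```text
yaw 37.0 r 141.4 th 134.15 z 61.0 F [-0.1  0.   0. ]
160.0 -0.35 [-60.  21. -64.]
186.0 -0.8 [-104.   67.  -64.]
yaw 37.0 r 141.4 th 134.15 z 61.0 F [-0.1  0.   0. ]
186.0 -0.8 [-104.   67.   26.]
```

{"name": "move_arm", "arguments": {
  "targets": [0, 0, 0, 0, 0, -50, -1, 0, 0, -0.15, -20, 5, -64, -1, 0, 0, -0.3, -60, 21, -64, -1, 0, 0, -0.45, -85, 44, -64, -1, 0, 0, -0.6, -104, 67, -64, -1, 0, 0, -0.75, -104, 67, -64, -1, 0, 0, -0.8, -104, 67, -20, -1, 0, 0, -0.8, -104, 67, 10, -1, 0, 0, -0.8, -104, 67, 26, -1, 0, 0, -0.8, -104, 67, 26, -1]
}}

```text
time_s: 7.38
eef_pos: [490.3, 104.5, 34.7]
ee_rot: [0.75, 0.661, -0.001, -0.0]
wrist_force: [0.1, 0.1, 0.7]
opening: 0.4
finger_force: 0.0
```

```bash
python3 plan.py 141 35 -7 183 181 180 179 178 177 176 174 172
python3 - <<'E'
from h import *
im=env.read_camera("wrist"); cv2.imwrite("pics/w6.png",im[:,:,::-1])
E
```

```text
yaw 82.8 r 142.4 th -174.15 z 34.7 F [0.1 0.1 0.7]
183.0 -0.06 [ 7. -0. -0.]
181.0 -0.02 [12. -1. -0.]
180.0 -0.0 [14. -1. -0.]
179.0 0.01 [17. -1. -0.]
178.0 0.03 [19. -2. -0.]
177.0 0.05 [22. -2. -0.]
176.0 0.07 [24. -2. -0.]
174.0 0.1 [29. -2. -0.]
172.0 0.14 [34. -2. -0.]
```

View pics/w6.png

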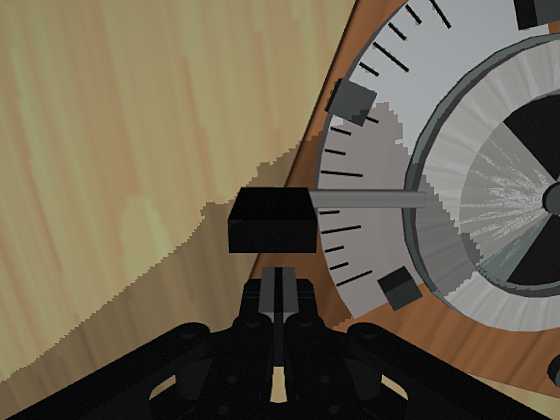

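The wrist view shows the tab at (273,220) right in front of the fingers (row 266), with the arm at y≈199 and the clip at (351,102). Now a short, gentle push, then a check that the arm has moved.

{"name": "move_arm", "arguments": {
  "targets": [0, 0, 0, 7, 0, 0, -1, 0, 0, 0, 12, -1, 0, -1, 0, 0, 0.01, 17, -1, 0, -1, 0, 0, 0.03, 20, -2, 0, -1, 0, 0, 0.05, 24, -2, 0, -1, 0, 0, 0.1, 29, -2, 0, -1, 0, 0, 0.14, 34, -2, 0, -1]
}}

```text
time_s: 8.3
eef_pos: [492.9, 138.7, 35.0]
ee_rot: [0.795, 0.606, -0.0, -0.0]
wrist_force: [-1.6, -2.1, 1.4]
opening: -0.2
finger_force: 0.9
```

```bash
cat > chk.py <<'E'
"lever angle from the black tab top seen in wrist view at z=95; clip angle at z=41"
from h import *
import sys
A=np.array([632.,119.]); s=env.sense(); c=cam("wrist"); im=env.read_camera("wrist")
print("t",round(s["time_s"],2),"F",s["wrist_force"].round(1),"P",s["eef_pos"].round(1))
# arm edge profile: intensity around the ring at r=100..116, z=49
def prof(z,rs,ths):
    return np.array([np.mean([im[int(v+.5),int(u+.5)].mean() if 0<=u<559 and 0<=v<419 else np.nan for u,v in (proj(c,(A[0]+r*np.cos(t),A[1]+r*np.sin(t),z)) for r in rs)]) for t in np.radians(ths)])
ths=np.arange(100,205,1.)
for z,rs in ((49,(123,121)),(52,(84,88,92))): print("z",z,"r",rs, dict(zip(ths.astype(int).tolist(),np.nan_to_num(prof(z,rs,ths)).astype(int).tolist())))
E
python3 chk.py; python3 plan.py 141 35 -7 172 169 166 163 160 157 154 151 148 145
```

```text
t 8.3 F [-1.6 -2.1  1.4] P [492.9 138.7  35. ]
z 49 r (123, 121) {100: 0, 101: 0, 102: 0, 103: 0, 104: 0, 105: 0, 106: 0, 107: 0, 108: 0, 109: 0, 110: 0, 111: 0, 112: 76, 113: 78, 114: 74, 115: 67, 116: 66, 117: 64, 118: 68, 119: 78, 120: 96, 121: 72, 122: 89, 123: 81, 124: 66, 125: 90, 126: 88, 127: 109, 128: 114, 129: 116, 130: 100, 131: 99, 132: 111, 133: 88, 134: 116, 135: 96, 136: 90, 137: 96, 138: 93, 139: 94, 140: 94, 141: 93, 142: 81, 143: 91, 144: 91, 145: 87, 146: 75, 147: 42, 148: 41, 149: 40, 150: 42, 151: 42, 152: 40, 153: 42, 154: 94, 155: 93, 156: 83, 157: 78, 158: 69, 159: 79, 160: 69, 161: 77, 162: 65, 163: 77, 164: 99, 165: 98, 166: 93, 167: 42, 168: 30, 169: 30, 170: 32, 171: 32, 172: 31, 173: 33, 174: 35, 175: 35, 176: 31, 177: 37, 178: 56, 179: 61, 180: 60, 181: 60, 182: 61, 183: 61, 184: 60, 185: 59, 186: 58, 187: 57, 188: 58, 189: 56, 190: 54, 191: 30, 192: 24, 193: 5, 194: 10, 195: 11, 196: 9, 197: 12, 198: 7, 199: 9, 200: 11, 201: 8, 202: 11, 203: 14, 204: 17}
z 52 r (84, 88, 92) {100: 56, 101: 55, 102: 56, 103: 57, 104: 59, 105: 13, 106: 13, 107: 56, 108: 62
[... 545 characters left out ...]
9, 164: 96, 165: 99, 166: 89, 167: 119, 168: 117, 169: 117, 170: 117, 171: 117, 172: 116, 173: 116, 174: 116, 175: 116, 176: 116, 177: 116, 178: 116, 179: 116, 180: 117, 181: 117, 182: 116, 183: 116, 184: 116, 185: 116, 186: 115, 187: 114, 188: 115, 189: 114, 190: 130, 191: 158, 192: 160, 193: 142, 194: 39, 195: 21, 196: 18, 197: 21, 198: 20, 199: 17, 200: 41, 201: 58, 202: 58, 203: 59, 204: 59}
yaw 74.6 r 140.5 th 171.65 z 35.0 F [-0.2 -1.2 -1.8]
172.0 -0.01 [-1. -0.  0.]
169.0 0.04 [ 6. -1.  0.]
166.0 0.1 [14. -1.  0.]
163.0 0.15 [21. -1.  0.]
160.0 0.2 [29. -1.  0.]
157.0 0.25 [36. -0.  0.]
154.0 0.31 [43.  1.  0.]
151.0 0.36 [50.  2.  0.]
148.0 0.41 [58.  4.  0.]
145.0 0.46 [65.  7.  0.]
```

There is contact (about 2 N) and the arm is now at ≈164°, so it is moving. I'll carry on round the arc.

{"name": "move_arm", "arguments": {
  "targets": [0, 0, 0.04, 6, -1, 0, -1, 0, 0, 0.1, 14, -1, 0, -1, 0, 0, 0.15, 21, -1, 0, -1, 0, 0, 0.2, 29, -1, 0, -1, 0, 0, 0.25, 36, 0, 0, -1, 0, 0, 0.31, 43, 1, 0, -1, 0, 0, 0.36, 50, 2, 0, -1, 0, 0, 0.41, 58, 4, 0, -1, 0, 0, 0.46, 65, 7, 0, -1]
}}

```text
time_s: 9.48
eef_pos: [516.5, 199.6, 34.8]
ee_rot: [0.912, 0.409, -0.001, -0.0]
wrist_force: [-2.5, -0.2, 1.2]
opening: -0.3
finger_force: 1.0
```

```bash
python3 plan.py 141 35 -7 142 139 136 133 130 127 124 122 120
```

```text
yaw 48.3 r 140.8 th 145.07 z 34.8 F [-2.5 -0.2  1.2]
142.0 0.06 [ 8. -1. -0.]
139.0 0.11 [15. -1. -0.]
136.0 0.16 [22. -1. -0.]
133.0 0.21 [30. -1. -0.]
130.0 0.27 [37.  0. -0.]
127.0 0.32 [44.  2. -0.]
124.0 0.37 [51.  3. -0.]
122.0 0.41 [56.  5. -0.]
120.0 0.44 [61.  6. -0.]
```

{"name": "move_arm", "arguments": {
  "targets": [0, 0, 0.06, 8, -1, 0, -1, 0, 0, 0.11, 15, -1, 0, -1, 0, 0, 0.16, 22, -1, 0, -1, 0, 0, 0.21, 30, -1, 0, -1, 0, 0, 0.27, 37, 0, 0, -1, 0, 0, 0.32, 44, 2, 0, -1, 0, 0, 0.37, 51, 3, 0, -1, 0, 0, 0.41, 56, 5, 0, -1, 0, 0, 0.44, 61, 6, 0, -1]
}}

```text
time_s: 10.6
eef_pos: [561.7, 241.1, 34.7]
ee_rot: [0.98, 0.201, -0.001, 0.0]
wrist_force: [-0.8, -1.9, -0.3]
opening: -0.2
finger_force: 0.9
```

```bash
python3 plan.py 141 35 -7 119 118 117 116 115 114 113
```

```text
yaw 23.1 r 140.9 th 119.94 z 34.7 F [-0.8 -1.9 -0.3]
119.0 0.02 [ 2. -0. -0.]
118.0 0.04 [ 5. -1. -0.]
117.0 0.05 [ 7. -1. -0.]
116.0 0.07 [10. -1. -0.]
115.0 0.09 [12. -1. -0.]
114.0 0.11 [15. -1. -0.]
113.0 0.12 [17. -1. -0.]
```

{"name": "move_arm", "arguments": {
  "targets": [0, 0, 0.02, 2, 0, 0, -1, 0, 0, 0.04, 4, 0, 0, -1, 0, 0, 0.05, 6, -1, 0, -1, 0, 0, 0.06, 8, -1, 0, -1, 0, 0, 0.07, 10, -1, 0, -1]
}}

```text
time_s: 11.22
eef_pos: [570.9, 245.9, 35.1]
ee_rot: [0.986, 0.166, -0.0, 0.0]
wrist_force: [-0.9, -0.2, 0.4]
opening: -0.1
finger_force: 0.9
```

{"name": "move_arm", "arguments": {
  "targets": [0, 0, 0.01, 1, 0, 0, -1, 0, 0, 0.02, 2, 0, 0, -1, 0, 0, 0.03, 3, 0, 0, -1]
}}

```text
time_s: 11.6
eef_pos: [573.6, 247.1, 35.1]
ee_rot: [0.988, 0.152, -0.0, -0.0]
wrist_force: [-3.8, -0.2, -0.8]
opening: 0.2
finger_force: 1.8
```

```bash
python3 plan.py 141 35 -7 115
python3 - <<'E'
from h import *
for n in range(4): s=env.sense(); 
print(s["finger_force"],s["wrist_force"])
E
```

```text
yaw 17.4 r 140.8 th 114.52 z 35.1 F [-3.8 -0.2 -0.8]
115.0 -0.01 [-1. -0.  0.]
1.829551700502634 [-3.84193949 -0.20119781 -0.78448288]
```

The force has doubled, so the tab is probably at the stop. One more millimetre to confirm, then hold.

{"name": "move_arm", "arguments": {
  "targets": [0, 0, 0, 1, 0, 0, -1, 0, 0, 0, 1, 0, 0, -1]
}}

```text
time_s: 11.85
eef_pos: [573.5, 247.1, 35.0]
ee_rot: [0.988, 0.152, -0.001, 0.0]
wrist_force: [-7.9, -2.4, 4.0]
opening: 0.0
finger_force: 3.7
```

Run:
```python
from h import *
s=env.sense(); print(s["finger_force"],s["wrist_force"],s["eef_pos"])
c=cam("wrist"); im=env.read_camera("wrist"); np.savez("w7.npz",im=im,R=c[1],t=c[2])
cv2.imwrite("pics/w7.png",im[:,:,::-1])
```

```text
3.7095218896865845 [-7.8703715  -2.42860743  4.01195694] [573.51206897 247.12239295  35.02498719]
```

View pics/w7.png

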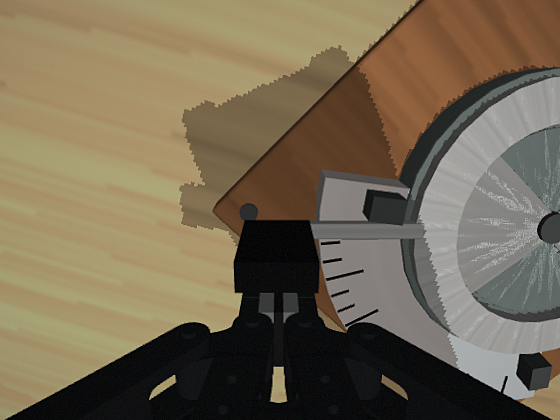

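The shutter is shut. The arm lies against the stop block at (385,205), the TCP no longer advances and the force rose to 8 N. I'll ease off slightly, pause about a second, back away and lift clear.

{"name": "move_arm", "arguments": {
  "targets": [0, 0, 0, -1, 0, 0, -1, 0, 0, 0, -1, 0, 0, -1, 0, 0, 0, -1, 0, 0, -1, 0, 0, 0, -1, 0, 0, -1, 0, 0, 0, -1, 0, 0, -1, 0, 0, 0, -1, 0, 0, -1, 0, 0, 0, -1, 0, 0, -1, 0, 0, 0, -1, 0, 0, -1, 0, 0, 0, -6, 0, 0, -1, 0, 0, 0, -12, 0, 0, -1]
}}

```text
time_s: 13.15
eef_pos: [563.4, 243.2, 35.1]
ee_rot: [0.988, 0.152, 0.0, 0.0]
wrist_force: [-0.5, 0.4, 0.5]
opening: 0.3
finger_force: 0.0
```

```bash
cat > ang.py <<'E'
from h import *
A=np.array([632.,119.])
def prof(c,im,z,rs,ths):
    f=lambda r,t:proj(c,(A[0]+r*np.cos(t),A[1]+r*np.sin(t),z))
    m=np.array([[f(r,t) for r in rs] for t in np.radians(ths)],np.float32)
    return cv2.remap(im,m,None,cv2.INTER_LINEAR).mean(2).mean(1)
E
python3 - <<'E'
from ang import *
p=env.camera_params("wrist")
d=np.load("w1.npz"); c=(p,d["R"],d["t"]); t=np.arange(140,160,.5)
print("clip",list(zip(t.tolist(),prof(c,d["im"],41,(110,112,114,116),t).astype(int).tolist())))
t=np.arange(166,180,.5); print("arm",list(zip(t.tolist(),prof(c,d["im"],49,(100,104,108,112,115),t).astype(int).tolist())))
d=np.load("w7.npz"); c=(p,d["R"],d["t"]); t=np.arange(100,116,.5)
print("arm shut",list(zip(t.tolist(),prof(c,d["im"],49,(101,105,109,113),t).astype(int).tolist())))
E
python3 plan.py 141 115 -7 119 91; python3 plan.py 142 35 7 90
```

```text
clip [(140.0, 141), (140.5, 141), (141.0, 142), (141.5, 145), (142.0, 128), (142.5, 64), (143.0, 61), (143.5, 129), (144.0, 144), (144.5, 142), (145.0, 142), (145.5, 144), (146.0, 146), (146.5, 108), (147.0, 56), (147.5, 53), (148.0, 55), (148.5, 55), (149.0, 56), (149.5, 56), (150.0, 56), (150.5, 56), (151.0, 56), (151.5, 56), (152.0, 56), (152.5, 55), (153.0, 56), (153.5, 56), (154.0, 50), (154.5, 62), (155.0, 115), (155.5, 145), (156.0, 146), (156.5, 148), (157.0, 116), (157.5, 37), (158.0, 88), (158.5, 145), (159.0, 145), (159.5, 143)]
arm [(166.0, 144), (166.5, 142), (167.0, 112), (167.5, 71), (168.0, 96), (168.5, 137), (169.0, 143), (169.5, 139), (170.0, 127), (170.5, 104), (171.0, 102), (171.5, 111), (172.0, 111), (172.5, 96), (173.0, 90), (173.5, 91), (174.0, 91), (174.5, 86), (175.0, 87), (175.5, 106), (176.0, 111), (176.5, 112), (177.0, 76), (177.5, 88), (178.0, 109), (178.5, 111), (179.0, 110), (179.5, 109)]
arm shut [(100.0, 105), (100.5, 102), (101.0, 104), (101.5, 103), (102.0, 110), (102.5, 130), (103.0, 131), (103.5, 131), (104.0, 125), (104.5, 71), (105.0, 77), (105.5, 112), (106.0, 112), (106.5, 108), (107.0, 106), (107.5, 107), (108.0, 109), (108.5, 112), (109.0, 100), (109.5, 118), (110.0, 98), (110.5, 132), (111.0, 130), (111.5, 130), (112.0, 130), (112.5, 130), (113.0, 130), (113.5, 130), (114.0, 125), (114.5, 98), (115.0, 118), (115.5, 130)]
yaw 17.4 r 141.9 th 118.94 z 35.1 F [-0.5  0.4  0.5]
119.0 -0.08 [  0.   1. -80.]
91.0 0.41 [ 68.   4. -80.]
yaw 17.4 r 141.9 th 118.94 z 35.1 F [-0.5  0.4  0.5]
90.0 0.18 [71.  4.  0.]
```

The clip spans 146.6–154.8°, so its centre is at 150.7°. Shut is at 107.7° by both the arm and the scale ticks, so the arm has to be pushed back to 150.7°. First I'll cross over the tab to its clockwise side.

```bash
python3 plan.py 142 115 13 94.5
```

```text
yaw 17.4 r 141.9 th 118.94 z 35.1 F [-0.5  0.4  0.5]
94.5 -0.0 [ 60.   1. -80.]
```

{"name": "move_arm", "arguments": {
  "targets": [0, 0, 0, -12, 0, -20, -1, 0, 0, 0, -12, 0, -80, -1, 0, 0, 0, 0, 0, -80, -1, 0, 0, 0, 30, 0, -80, -1, 0, 0, 0, 60, 1, -80, -1, 0, 0, 0, 60, 1, -80, -1, 0, 0, 0, 60, 1, -40, -1, 0, 0, 0, 60, 1, -15, -1, 0, 0, 0, 60, 1, 0, -1, 0, 0, 0, 60, 1, 0, -1]
}}

```text
time_s: 14.4
eef_pos: [619.9, 260.3, 34.4]
ee_rot: [0.988, 0.152, -0.001, 0.0]
wrist_force: [-0.9, -1.4, 0.7]
opening: -0.3
finger_force: 0.0
```

```bash
python3 plan.py 141 35 7 98 100 102 104 107 110 113 116 119 122
```

```text
yaw 17.5 r 141.8 th 94.89 z 34.4 F [-0.9 -1.4  0.7]
98.0 0.04 [-8. -1. -1.]
100.0 0.01 [-13.  -1.  -1.]
102.0 -0.03 [-17.  -2.  -1.]
104.0 -0.06 [-22.  -2.  -1.]
107.0 -0.11 [-30.  -3.  -1.]
110.0 -0.17 [-37.  -2.  -1.]
113.0 -0.22 [-44.  -2.  -1.]
116.0 -0.27 [-52.  -1.  -1.]
119.0 -0.32 [-59.   0.  -1.]
122.0 -0.38 [-66.   2.  -1.]
```

{"name": "move_arm", "arguments": {
  "targets": [0, 0, 0, -8, -1, 0, -1, 0, 0, 0, -12, -1, 0, -1, 0, 0, 0, -15, -2, 0, -1, 0, 0, -0.03, -18, -2, 0, -1, 0, 0, -0.06, -23, -2, 0, -1, 0, 0, -0.11, -30, -3, 0, -1, 0, 0, -0.17, -37, -2, 0, -1, 0, 0, -0.22, -44, -2, 0, -1, 0, 0, -0.27, -52, -1, 0, -1, 0, 0, -0.32, -59, 0, 0, -1]
}}

```text
time_s: 15.65
eef_pos: [564.4, 242.6, 35.2]
ee_rot: [0.951, 0.309, 0.0, 0.0]
wrist_force: [2.6, -0.1, 0.2]
opening: -0.1
finger_force: 0.9
```

```bash
python3 plan.py 141 35 7 122 125 128 131 134 136 138
python3 - <<'E'
from ang import *
c=cam("wrist"); im=env.read_camera("wrist"); t=np.arange(112,140,.5)
for rs in ((84,88),(101,105)): print(rs,list(zip(t.tolist(),prof(c,im,49,rs,t).astype(int).tolist())))
E
```

```text
yaw 36.0 r 140.9 th 118.7 z 35.2 F [ 2.6 -0.1  0.2]
122.0 -0.05 [-8. -1.  0.]
125.0 -0.11 [-15.  -1.   0.]
128.0 -0.16 [-23.  -1.   0.]
131.0 -0.21 [-30.  -1.   0.]
134.0 -0.26 [-38.   0.   0.]
136.0 -0.3 [-42.   1.   0.]
138.0 -0.33 [-47.   2.   0.]
(84, 88) [(112.0, 123), (112.5, 121), (113.0, 121), (113.5, 121), (114.0, 121), (114.5, 120), (115.0, 121), (115.5, 120), (116.0, 119), (116.5, 119), (117.0, 119), (117.5, 118), (118.0, 119), (118.5, 119), (119.0, 119), (119.5, 119), (120.0, 121), (120.5, 108), (121.0, 67), (121.5, 57), (122.0, 60), (122.5, 82), (123.0, 100), (123.5, 104), (124.0, 100), (124.5, 97), (125.0, 96), (125.5, 97), (126.0, 99), (126.5, 102), (127.0, 101), (127.5, 96), (128.0, 119), (128.5, 118), (129.0, 118), (129.5, 118), (130.0, 118), (130.5, 117), (131.0, 117), (131.5, 117), (132.0, 118), (132.5, 117), (133.0, 117), (133.5, 118), (134.0, 117), (134.5, 117), (135.0, 117), (135.5, 117), (136.0, 118), (136.5, 120), (137.0, 110), (137.5, 74), (138.0, 62), (138.5, 63), (139.0, 64), (139.5, 62)]
(101, 105) [(112.0, 120), (112.5, 120), (113.0, 120), (113.5, 119), (114.0, 120), (114.5, 120), (115.0, 120), (115.5, 120), (116.0, 120), (116.5, 120), (117.0, 120), (117.5, 120), (118.0, 119), (118.5, 122), (119.0, 78), (119.5, 73), (120.0, 120), (120.5, 121), (121.0, 121), (121.5, 92), (122.0, 55), (122.5, 60), (123.0, 82), (123.5, 103), (124.0, 102), (124.5, 99), (125.0, 96), (125.5, 98), (126.0, 100), (126.5, 102), (127.0, 95), (127.5, 115), (128.0, 119), (128.5, 119), (129.0, 119), (129.5, 119), (130.0, 119), (130.5, 119), (131.0, 119), (131.5, 119), (132.0, 124), (132.5, 74), (133.0, 3), (133.5, 79), (134.0, 128), (134.5, 77), (135.0, 64), (135.5, 41), (136.0, 7), (136.5, 5), (137.0, 6), (137.5, 10), (138.0, 10), (138.5, 8), (139.0, 10), (139.5, 10)]
```

The arm is at ≈125.1° with the TCP at 118.7°, an offset of 6.4°. The final TCP angle should therefore be about 144.3°.

{"name": "move_arm", "arguments": {
  "targets": [0, 0, -0.05, -8, -1, 0, -1, 0, 0, -0.11, -15, -1, 0, -1, 0, 0, -0.16, -23, -1, 0, -1, 0, 0, -0.21, -30, -1, 0, -1, 0, 0, -0.26, -38, 0, 0, -1, 0, 0, -0.3, -42, 1, 0, -1, 0, 0, -0.33, -47, 2, 0, -1]
}}

```text
time_s: 16.58
eef_pos: [527.2, 214.0, 35.1]
ee_rot: [0.888, 0.46, 0.0, -0.0]
wrist_force: [0.6, 1.8, -0.1]
opening: 0.0
finger_force: 0.9
```

```bash
python3 plan.py 141 35 7 140 141 142 143 144 145
python3 - <<'E'
from ang import *
c=cam("wrist"); im=env.read_camera("wrist"); t=np.arange(138,160,.5)
for z,rs in ((49,(84,88)),(49,(101,105)),(41,(110,112,114))): print(z,rs,list(zip(t.tolist(),prof(c,im,z,rs,t).astype(int).tolist())))
E
```

```text
yaw 54.8 r 141.5 th 137.79 z 35.1 F [ 0.6  1.8 -0.1]
140.0 -0.04 [-5. -0.  0.]
141.0 -0.06 [-8. -0.  0.]
142.0 -0.07 [-10.  -0.   0.]
143.0 -0.09 [-13.  -1.   0.]
144.0 -0.11 [-15.  -1.   0.]
145.0 -0.13 [-18.  -1.   0.]
49 (84, 88) [(138.0, 113), (138.5, 113), (139.0, 113), (139.5, 112), (140.0, 74), (140.5, 53), (141.0, 56), (141.5, 71), (142.0, 92), (142.5, 99), (143.0, 96), (143.5, 93), (144.0, 92), (144.5, 92), (145.0, 94), (145.5, 96), (146.0, 96), (146.5, 92), (147.0, 109), (147.5, 113), (148.0, 111), (148.5, 112), (149.0, 111), (149.5, 112), (150.0, 112), (150.5, 111), (151.0, 112), (151.5, 111), (152.0, 112), (152.5, 111), (153.0, 111), (153.5, 112), (154.0, 111), (154.5, 111), (155.0, 111), (155.5, 112), (156.0, 112), (156.5, 109), (157.0, 83), (157.5, 58), (158.0, 58), (158.5, 59), (159.0, 79), (159.5, 55)]
49 (101, 105) [(138.0, 114), (138.5, 113), (139.0, 114), (139.5, 114), (140.0, 115), (140.5, 110), (141.0, 50), (141.5, 54), (142.0, 71), (142.5, 97), (143.0, 98), (143.5, 94), (144.0, 93), (144.5, 92), (145.0, 94), (145.5, 96), (146.0, 94), (146.5, 103), (147.0, 114), 
[... 225 characters left out ...]
6), (156.0, 6), (156.5, 8), (157.0, 6), (157.5, 6), (158.0, 6), (158.5, 8), (159.0, 8), (159.5, 9)]
41 (110, 112, 114) [(138.0, 115), (138.5, 114), (139.0, 115), (139.5, 114), (140.0, 115), (140.5, 116), (141.0, 101), (141.5, 1), (142.0, 79), (142.5, 117), (143.0, 117), (143.5, 48), (144.0, 54), (144.5, 70), (145.0, 98), (145.5, 98), (146.0, 94), (146.5, 92), (147.0, 93), (147.5, 94), (148.0, 97), (148.5, 85), (149.0, 38), (149.5, 37), (150.0, 37), (150.5, 37), (151.0, 37), (151.5, 37), (152.0, 37), (152.5, 37), (153.0, 36), (153.5, 37), (154.0, 32), (154.5, 95), (155.0, 118), (155.5, 104), (156.0, 10), (156.5, 44), (157.0, 121), (157.5, 85), (158.0, 62), (158.5, 31), (159.0, 6), (159.5, 8)]
```

The arm is at 144.3° by this view. I'll tie both views to the scale ticks at z=38 to remove any bias before the last few millimetres.

```bash
cat > ticks.py <<'E'
from ang import *
def runs(t,v,thr):
    m=np.r_[0,(v<thr).astype(int),0]; a=np.flatnonzero(np.diff(m)); return [(round(float(t[i]),1),round(float(t[j-1]),1)) for i,j in zip(a[::2],a[1::2])]
def rep(c,im,t):
    for z,rs,th in ((38,(114,115,116,117),90),(41,(114,115,116,117),75),(49,(101,104,107),106),(49,(101,104,107),84)):
        print(z,rs[0],th,runs(t,prof(c,im,z,rs,t),th))
E
python3 - <<'E'
from ticks import *
p=env.camera_params("wrist")
t=np.arange(135,180,.2)
d=np.load("w1.npz"); print("w1"); rep((p,d["R"],d["t"]),d["im"],t)
c=cam("wrist"); print("now",c[2].round()); rep(c,env.read_camera("wrist"),np.arange(112,160,.2))
E
```

```text
w1
38 114 90 [(137.2, 137.8), (142.2, 142.8), (146.6, 154.6), (157.2, 157.8), (162.2, 162.8), (167.2, 167.8), (174.4, 175.0), (177.0, 178.0)]
41 114 75 [(137.4, 138.0), (142.6, 143.0), (147.0, 154.6), (157.4, 157.8), (162.4, 162.8), (167.4, 167.4), (177.0, 177.8)]
49 101 106 [(138.2, 139.2), (152.6, 154.0), (167.2, 168.0), (170.4, 175.4)]
49 101 84 [(138.4, 139.0), (152.8, 153.8), (167.4, 167.8), (174.8, 175.0)]
now [572. 278. 212.]
38 114 90 [(112.2, 112.8), (117.0, 117.8), (122.0, 122.6), (127.0, 127.6), (132.0, 132.6), (137.0, 137.6), (141.8, 142.6), (144.4, 145.8), (149.6, 155.2), (156.6, 159.8)]
41 114 75 [(112.2, 112.6), (117.0, 117.4), (121.8, 122.4), (126.6, 127.2), (131.4, 132.0), (136.4, 137.0), (141.2, 141.8), (143.6, 144.8), (148.8, 154.0), (155.8, 156.6), (157.0, 159.8)]
49 101 106 [(120.8, 121.6), (134.2, 135.0), (140.8, 151.6), (153.8, 159.8)]
49 101 84 [(121.0, 121.4), (134.4, 135.0), (141.0, 142.4), (147.6, 148.8), (154.0, 159.8)]
```

{"name": "move_arm", "arguments": {
  "targets": [0, 0, -0.03, -4, 0, 0, -1, 0, 0, -0.06, -8, 0, 0, -1, 0, 0, -0.08, -11, 0, 0, -1, 0, 0, -0.1, -13, -1, 0, -1, 0, 0, -0.1, -13, -1, 0, -1]
}}

```text
time_s: 17.3
eef_pos: [519.1, 203.2, 35.0]
ee_rot: [0.864, 0.503, -0.0, 0.0]
wrist_force: [-0.0, 0.2, 1.0]
opening: -0.0
finger_force: 0.0
```

```bash
python3 plan.py 141 35 7 143 144
python3 - <<'E'
from ticks import *
c=cam("wrist"); im=env.read_camera("wrist"); t=np.arange(122,162,.2); rep(c,im,t)
t=np.arange(146,156,.25); print(list(zip(t.tolist(),prof(c,im,49,(101,104,107),t).astype(int).tolist())))
t=np.arange(142,160,.25); print(list(zip(t.tolist(),prof(c,im,41,(113,115,117),t).astype(int).tolist())))
E
```

```text
yaw 60.4 r 140.9 th 143.28 z 35.0 F [-0.   0.2  1. ]
143.0 0.01 [ 1. -0.  0.]
144.0 -0.01 [-2. -0.  0.]
38 114 90 [(122.0, 122.8), (127.0, 127.8), (132.0, 132.6), (137.0, 137.6), (141.8, 142.6), (146.4, 151.0), (154.8, 155.2), (156.8, 157.6), (161.6, 161.8)]
41 114 75 [(122.0, 122.6), (126.8, 127.4), (131.6, 132.2), (136.4, 137.0), (141.4, 142.0), (145.8, 150.0), (154.0, 154.2), (156.0, 156.6), (160.6, 161.8)]
49 101 106 [(122.0, 122.0), (134.8, 135.6), (146.2, 152.0), (159.0, 161.8)]
49 101 84 [(122.0, 122.0), (134.8, 135.4), (146.4, 147.8), (159.4, 161.8)]
[(146.0, 107), (146.25, 78), (146.5, 56), (146.75, 51), (147.0, 53), (147.25, 55), (147.5, 64), (147.75, 80), (148.0, 94), (148.25, 96), (148.5, 97), (148.75, 95), (149.0, 93), (149.25, 91), (149.5, 90), (149.75, 91), (150.0, 91), (150.25, 92), (150.5, 93), (150.75, 94), (151.0, 94), (151.25, 95), (151.5, 91), (151.75, 88), (152.0, 98), (152.25, 111), (152.5, 112), (152.75, 111), (153.0, 111), (153.25, 110), (153.5, 111), (153.75, 111), (154.0, 111), (154.25, 111), (154.5, 111), (154.75, 110), (155.0, 110), (155.25, 111), (155.5,
[... 322 characters left out ...]
47.25, 37), (147.5, 37), (147.75, 38), (148.0, 38), (148.25, 37), (148.5, 36), (148.75, 47), (149.0, 56), (149.25, 53), (149.5, 52), (149.75, 53), (150.0, 64), (150.25, 85), (150.5, 95), (150.75, 96), (151.0, 96), (151.25, 93), (151.5, 92), (151.75, 91), (152.0, 90), (152.25, 90), (152.5, 91), (152.75, 92), (153.0, 93), (153.25, 94), (153.5, 96), (153.75, 89), (154.0, 75), (154.25, 72), (154.5, 101), (154.75, 113), (155.0, 114), (155.25, 116), (155.5, 116), (155.75, 91), (156.0, 35), (156.25, 4), (156.5, 37), (156.75, 90), (157.0, 113), (157.25, 115), (157.5, 113), (157.75, 113), (158.0, 112), (158.25, 113), (158.5, 113), (158.75, 113), (159.0, 113), (159.25, 108), (159.5, 99), (159.75, 93)]
```

The arm is at 149.9° and the clip centre at 150.4° in this same view, so about 1 mm remains.

{"name": "move_arm", "arguments": {
  "targets": [0, 0, -0.01, -1, 0, 0, -1, 0, 0, -0.01, -1, 0, 0, -1]
}}

```text
time_s: 17.6
eef_pos: [518.6, 202.9, 35.0]
ee_rot: [0.862, 0.508, -0.0, 0.0]
wrist_force: [1.5, 1.2, -1.1]
opening: -0.1
finger_force: 0.5
```

```bash
python3 plan.py 141 35 7 144
python3 - <<'E'
from ticks import *
c=cam("wrist"); im=env.read_camera("wrist")
t=np.arange(146,154,.25); print(list(zip(t.tolist(),prof(c,im,49,(101,104,107),t).astype(int).tolist())))
t=np.arange(145,158,.25); print(list(zip(t.tolist(),prof(c,im,41,(113,115,117),t).astype(int).tolist())))
E
```

```text
yaw 61.0 r 141.1 th 143.5 z 35.0 F [ 1.5  1.2 -1.1]
144.0 0.0 [-1. -0.  0.]
[(146.0, 113), (146.25, 104), (146.5, 78), (146.75, 51), (147.0, 52), (147.25, 53), (147.5, 56), (147.75, 65), (148.0, 82), (148.25, 93), (148.5, 96), (148.75, 96), (149.0, 94), (149.25, 93), (149.5, 91), (149.75, 90), (150.0, 90), (150.25, 91), (150.5, 91), (150.75, 92), (151.0, 93), (151.25, 94), (151.5, 93), (151.75, 90), (152.0, 94), (152.25, 103), (152.5, 110), (152.75, 111), (153.0, 111), (153.25, 111), (153.5, 111), (153.75, 111)]
[(145.0, 115), (145.25, 119), (145.5, 86), (145.75, 37), (146.0, 13), (146.25, 21), (146.5, 35), (146.75, 38), (147.0, 38), (147.25, 37), (147.5, 36), (147.75, 37), (148.0, 37), (148.25, 37), (148.5, 37), (148.75, 38), (149.0, 45), (149.25, 53), (149.5, 54), (149.75, 52), (150.0, 54), (150.25, 64), (150.5, 88), (150.75, 94), (151.0, 98), (151.25, 96), (151.5, 93), (151.75, 92), (152.0, 91), (152.25, 90), (152.5, 91), (152.75, 91), (153.0, 92), (153.25, 93), (153.5, 94), (153.75, 94), (154.0, 88), (154.25, 90), (154.5, 106), (154.75, 115), (155.0, 114), (155.25, 116), (155.5, 114), (155.75, 91), (156.0, 34), (156.25, 4), (156.5, 34), (156.75, 88), (157.0, 113), (157.25, 115), (157.5, 113), (157.75, 112)]
```

{"name": "move_arm", "arguments": {
  "targets": [0, 0, 0, -1, 0, 0, -1, 0, 0, 0, -1, 0, 0, -1]
}}

```text
time_s: 17.9
eef_pos: [518.0, 202.0, 35.1]
ee_rot: [0.862, 0.508, -0.0, -0.0]
wrist_force: [0.3, 1.1, 0.9]
opening: -0.1
finger_force: 0.6
```

```bash
python3 plan.py 141 35 7 144
python3 - <<'E'
from ticks import *
c=cam("wrist"); im=env.read_camera("wrist")
t=np.arange(146,154,.25); print(list(zip(t.tolist(),prof(c,im,49,(101,104,107),t).astype(int).tolist())))
E
```

```text
yaw 61.0 r 141.0 th 143.92 z 35.1 F [0.3 1.1 0.9]
144.0 0.0 [-0. -0.  0.]
[(146.0, 112), (146.25, 112), (146.5, 111), (146.75, 99), (147.0, 60), (147.25, 50), (147.5, 52), (147.75, 54), (148.0, 57), (148.25, 71), (148.5, 88), (148.75, 95), (149.0, 96), (149.25, 95), (149.5, 93), (149.75, 92), (150.0, 91), (150.25, 91), (150.5, 91), (150.75, 91), (151.0, 92), (151.25, 93), (151.5, 94), (151.75, 95), (152.0, 94), (152.25, 91), (152.5, 96), (152.75, 106), (153.0, 112), (153.25, 111), (153.5, 110), (153.75, 110)]
```

The arm is now at 150.45° against the clip's 150.4°. I'll back straight off, lift, and verify from above.

{"name": "move_arm", "arguments": {
  "targets": [0, 0, 0, 4, 0, 0, -1, 0, 0, 0, 10, 0, 0, -1, 0, 0, 0, 16, 0, 0, -1, 0, 0, 0, 18, 0, -40, -1, 0, 0, 0, 18, 0, -100, -1, 0, 0, 0, 0, -20, -160, -1, 0, 0, 0, -40, -50, -200, -1, 0, 0, 0, -70, -60, -240, -1, 0, 0, 0, -70, -60, -240, -1, 0, 0, 0, -70, -60, -240, -1]
}}

```text
time_s: 19.2
eef_pos: [431.9, 170.0, 274.8]
ee_rot: [0.862, 0.508, 0.0, 0.0]
wrist_force: [1.4, -0.4, -0.9]
opening: 0.1
finger_force: 0.0
```

Run:
```python
from ticks import *
s=env.sense(); print(s["time_s"],s["eef_pos"],s["wrist_force"])
c=cam("wrist"); im=env.read_camera("wrist"); print(c[2].round())
t=np.arange(130,172,.2); rep(c,im,t)
t=np.arange(144,157,.25)
for z,rs in((49,(101,104,107)),(41,(113,115,117))): print(z,list(zip(t.tolist(),prof(c,im,z,rs,t).astype(int).tolist())))
```

```text
19.2 [431.88945733 169.96512262 274.8061739 ] [ 1.37292986 -0.41474189 -0.90949916]
[470. 239. 452.]
38 114 90 [(132.0, 132.8), (137.2, 137.8), (142.2, 142.8), (146.6, 156.6), (157.2, 158.0), (162.0, 163.0), (167.0, 168.0)]
41 114 75 [(132.2, 132.8), (137.2, 137.8), (142.4, 142.8), (146.6, 156.2), (157.0, 157.6), (162.0, 162.6), (166.8, 167.6), (171.8, 171.8)]
49 101 106 [(137.2, 138.2), (147.8, 149.2), (150.0, 154.8), (157.8, 157.8), (160.2, 160.2), (165.2, 166.8)]
49 101 84 [(137.4, 138.2), (148.2, 148.6), (152.6, 153.2), (165.8, 166.6)]
49 [(144.0, 141), (144.25, 141), (144.5, 141), (144.75, 141), (145.0, 141), (145.25, 141), (145.5, 141), (145.75, 140), (146.0, 137), (146.25, 133), (146.5, 129), (146.75, 127), (147.0, 124), (147.25, 119), (147.5, 113), (147.75, 108), (148.0, 93), (148.25, 77), (148.5, 78), (148.75, 85), (149.0, 94), (149.25, 102), (149.5, 108), (149.75, 107), (150.0, 105), (150.25, 99), (150.5, 93), (150.75, 89), (151.0, 88), (151.25, 87), (151.5, 89), (151.75, 90), (152.0, 91), (152.25, 92), (152.5, 86), (152.75, 75), (153.0, 71), (153.25, 81), (153.5, 91), (153
[... 196 characters left out ...]
5), (144.25, 130), (144.5, 122), (144.75, 116), (145.0, 112), (145.25, 109), (145.5, 110), (145.75, 110), (146.0, 105), (146.25, 98), (146.5, 77), (146.75, 56), (147.0, 43), (147.25, 31), (147.5, 31), (147.75, 34), (148.0, 35), (148.25, 36), (148.5, 35), (148.75, 31), (149.0, 32), (149.25, 34), (149.5, 33), (149.75, 32), (150.0, 32), (150.25, 33), (150.5, 34), (150.75, 32), (151.0, 31), (151.25, 31), (151.5, 29), (151.75, 33), (152.0, 36), (152.25, 38), (152.5, 38), (152.75, 32), (153.0, 22), (153.25, 18), (153.5, 16), (153.75, 15), (154.0, 14), (154.25, 16), (154.5, 29), (154.75, 42), (155.0, 44), (155.25, 46), (155.5, 47), (155.75, 50), (156.0, 66), (156.25, 84), (156.5, 91), (156.75, 93)]
```

From above, the arm spans 148.3–152.9° at the ticks' phase, centred at 150.6° against the clip's 150.7°. The clip is unmoved and the robot is clear, so I'm handing in.

```bash
python3 -c "
from bench import env
print(env.close_job())"
```

```text
the job is handed in; nothing more can be done
None
```

I pushed the shutter shut against its stop, paused about a second, then pushed the lever back until its arm measured within about 0.1° of the clip centre, and handed in at about 19 s; the first push passed over the tab without touching it and was repeated lower.

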